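Start the glue timers in gluing order

TASK

Three joints were just glued and each has its own timer: with a light fingertip press, push in the key on top of the big round timer, then the one on the square timer, then the one on the long timer, in that order, each past half its travel, where it stays, but not driven hard against its stop. Only press, gently: do not pick up, tip or push the timers about, leave the small round timer's key out, and do not shift anything else on the bench.

Things in the scene. Friction and masses are not known exactly. Their poses are not given: they have to be found in the camera images.
- round_timer: the big round timer: dark grey plastic disc, 90 mm across, 32 mm high, lying loose on the table with a dark display window on top; weighs 0.15 to 0.4 kg; origin at the centre of its underside, z up
- round_key_top (a point): centre of the upper face of its key: a round white button 28 mm across in the middle of the timer's top, 46 mm above the table when out; the point goes down with the key
- round_key (a joint): how far that key is pushed in, m: 0 = out (all keys start out), 0.010 = fully in, when it still stands 4 mm above the housing. It moves straight down against about 4 N at first, rising to 6 N at the bottom, and stays where it is pushed to; from 5 mm in the timer runs; at 10 mm it meets a hard stop, and more than 25 N on it harms the timer
- square_timer: the square timer: dark grey plastic, 80 x 80 mm, 32 mm high, lying loose on the table with a dark display window on top; weighs 0.15 to 0.4 kg; origin at the centre of its underside, z up
- square_key_top (a point): centre of the upper face of its key: a square white button 26 x 26 mm in the middle of the timer's top, 46 mm above the table when out; the point goes down with the key
- square_key (a joint): how far that key is pushed in, m: 0 = out (all keys start out), 0.010 = fully in, when it still stands 4 mm above the housing. It moves straight down against about 4 N at first, rising to 6 N at the bottom, and stays where it is pushed to; from 5 mm in the timer runs; at 10 mm it meets a hard stop, and more than 25 N on it harms the timer
- long_timer: the long timer: dark grey plastic, 110 mm along its x, 50 mm along its y, 32 mm high, lying loose on the table with a dark display window on top; weighs 0.15 to 0.4 kg; origin at the centre of its underside, z up
- long_key_top (a point): centre of the upper face of its key: an oblong white button, 34 mm along the timer's x, 20 mm along its y in the middle of the timer's top, 46 mm above the table when out; the point goes down with the key
- long_key (a joint): how far that key is pushed in, m: 0 = out (all keys start out), 0.010 = fully in, when it still stands 4 mm above the housing. It moves straight down against about 4 N at first, rising to 6 N at the bottom, and stays where it is pushed to; from 5 mm in the timer runs; at 10 mm it meets a hard stop, and more than 25 N on it harms the timer
- small_timer: the small round timer, to be left alone: dark grey plastic disc, 58 mm across, 32 mm high, lying loose on the table with a dark display window on top; weighs 0.15 to 0.4 kg; origin at the centre of its underside, z up
- small_key_top (a point): centre of the upper face of its key: a round white button 20 mm across in the middle of the timer's top, 46 mm above the table when out; the point goes down with the key
- small_key (a joint): how far that key is pushed in, m; same key as the others, must stay out (0)
- paint_tin: bystander, loose: small closed paint tin, 74 mm across, 85 mm high; origin under its middle
- offcut: bystander, loose: bare wood offcut, 50 x 70 x 38 mm; origin under its middle
- jar: bystander, loose: closed glass jar, 54 mm across, 70 mm high; origin under its middle
- tub: bystander, loose: open white plastic tub, 90 x 110 x 50 mm; origin under its middle
- glue_bottle: bystander, loose: white glue bottle with an orange cap, 64 mm across, 170 mm high, towards the left edge; origin under its middle
- screwdriver: bystander, loose: screwdriver lying on the table on the left; origin under its middle
- brush: bystander, loose: paint brush lying on the table on the right; origin under its middle
Mind the look-alikes: they are no part of the job. What is shaped like the square_timer but orange is not meant.

How it is judged (in metres and radians):
On the way, in this order (a step that is already met when the one before it is completed fails the run):
1. the big round timer's key is in, the others still out (value of joint round_key above 0.005 m and value of joint each of square_key, long_key, small_key below 0.002 m), for 0.1 s.
2. then the square timer's key is in too, the long and small ones still out (value of joint each of round_key, square_key above 0.005 m and value of joint each of long_key, small_key below 0.002 m), for 0.1 s.
3. then the long timer's key is in too, the small one still out (value of joint each of round_key, square_key, long_key above 0.005 m and value of joint small_key below 0.002 m), for 0.1 s.
At the end, for the whole second after the job is handed in: The keys of the round, square and long timers are each more than 5 mm in (of 10), the small timer's key less than 2 mm; all four timers lie at rest flat on the table (within 5 mm of it, tilt under 0.1 rad), within 30 mm of where they started (all of step 3 and height (world z) of each of round_timer, square_timer, long_timer, small_timer below 0.005 m and angle between each of round_timer, square_timer, long_timer, small_timer's own z axis and vertical below 0.1 rad and distance of each of round_timer, square_timer, long_timer, small_timer from where it was at the start of the episode below 0.03 m and linear speed of each of round_timer, square_timer, long_timer, small_timer below 0.02 m/s); the robot touches nothing.
It fails at once if a timer was lifted (more than 10 mm) or tipped (more than 0.25 rad) (height (world z) of any of round_timer, square_timer, long_timer, small_timer above 0.01 m or angle between any of round_timer, square_timer, long_timer, small_timer's own z axis and vertical above 0.25 rad).
It fails at once if a timer was pushed more than 30 mm away (distance of any of round_timer, square_timer, long_timer, small_timer from where it was at the start of the episode above 0.03 m).
It fails at once if a timer was pressed hard (more than 25 N) ((contact force between the arm and round_timer above 25 N or contact force between the arm and square_timer above 25 N or contact force between the arm and long_timer above 25 N or contact force between the arm and small_timer above 25 N) or (contact force between the fingers and round_timer above 25 N or contact force between the fingers and square_timer above 25 N or contact force between the fingers and long_timer above 25 N or contact force between the fingers and small_timer above 25 N)).
It fails at once if the small timer's key was pushed in (more than 2 mm) (value of joint small_key above 0.002 m).
It fails at once if something else on the bench was shifted (more than 30 mm) (distance of any of paint_tin, offcut, jar, tub, glue_bottle, screwdriver, brush from where it was at the start of the episode above 0.03 m).
It also fails if it takes over 54 s, if anything falls off the work surface, if the arm or the gripper's body presses on something with over 40 N, if the wrist force passes 120 N, or if a joint passes its speed limit or range.

ROBOT

A 7-joint arm with a two-finger parallel gripper is mounted at the origin on the work surface. World frame = base frame: x ahead of the robot, y to its left, z up, the work surface at z = 0. Lengths are in m, angles in degrees, forces in N, time in s.
With the tool pointing down it reaches from about 0.425 to 0.875 m from the base axis. Payload 4.7 kg.
Tool frame: the origin (TCP) lies between the finger pads; the fingertips stand 25 mm ahead of it and the grasp point (between the pads) lies 6 mm ahead of it (env.tip_reach is the distance from the TCP to the fingertips, in m); z points along the fingers, y is the direction in which the jaws open and shut (so a half turn about z gives the same grasp; the last joint's range is limited). The gripper opens to 87 mm and grips with 3 to 60 N. Pads are 19 mm wide; open, the fingers measure 117 mm over their backs; the gripper's body (75 mm by 190 mm) begins 51 mm behind the grasp point.
Start: joints at [-71.442, 18.392, -4.016, 83.108, 1.295, 78.541, -3.26], TCP at [0.198, 0.619, 0.21] pointing down, gripper open.
Joint ranges: [-163.93, 163.93], [-17.29, 119.83], [-79.2, 71.16], [3.27, 140.29], [-89.18, 269.18], [5.43, 117.66], [-154.24, 154.24]. Speed limits (degrees/s): [147.25, 147.25, 180, 180, 180, 180, 180].

INTERFACE

Orientations are given as [roll, pitch, yaw] about the fixed x, y, z axes, in that order (R = Rz(yaw) Ry(pitch) Rx(roll)).
In Python, from cell import env, viewer, job gives the robot as it stands.
- The arm moves only by the tool move_arm, never from a script. Its argument "steps" is a list of rows, each a list of 7 numbers: the finger opening in cm, from 0 to 8.7, then the shift along the tool's x, y, z in cm, then the turn, a rotation vector about the tool's x, y, z in rad. In form: [[fingers, tx, ty, tz, wx, wy, wz], ...]. A call has 1 to 5 rows; each row shifts and turns the commanded pose from where the row before left it, along the tool's axes as they then stand; what a row does not reach is not made up. A row lasts 1/12 s, in which the tool goes at most 41.7 mm and 7.16 degrees, less where a joint would pass 70% of its speed; a pose out of reach is approached as far as the arm can. A call is refused whole if a number of a shift passes 4.17 or a number of a turn 0.125, either way. A call with a gripper value outside its range is refused whole. The fingers move at their own pace and stop on an object; "force" is the grip in N (left out, the last holds). Time passes only in rows, so rows that do not move let the fingers close. It gives the time, the measured TCP pose, the force and the opening at its end, in the units of the state.
- env.get_obs(): the state, without advancing time (a new reading comes with each control period).
- viewer.read_camera(name): name is "scene" or "top" or "wrist"; returns a dict with "img" (400x640x3 uint8, red, green, blue), "vfov" (degrees; the focal length in pixels is half the picture's height over the tangent of half this angle, whatever the lens; pixels are square), "cx", "cy" (the principal point, pixels), "extrinsics" (4x4, takes a point from world to camera coordinates); the wrist camera has in their place "mount" (4x4, takes a point from camera to tool coordinates, whose origin is the TCP and whose axes are the flange's). Camera axes: x right, y down, z forward; pixel columns grow to the right and rows downward; lengths in m; the calibration is good to about 2 mm. A picture is of the moment at which its call begins: read the wrist's pose just before it. There is no depth.
- job.sign_off(): hands the job in, once; it reports no verdict.
The state is a dict: "time_s": time; "qpos": joint angles; "joint_velocities": joint speeds; "effort": joint torques, N m; "tool_pos": TCP position; "tool_rot": TCP orientation; "force": force on the tool from outside, world axes, zero at the start; "wrist_torque": the same for the moment, N m; "grip_width": finger opening in m.
Only numpy, scipy, OpenCV 4.12 (cv2) and the standard library are available. Lean on these libraries where they do the work, as an engineer would, in place of code of your own. Each camera call takes 0.05 s, during which the arm holds its last target.

## Working session

There is one attempt and no reset: what is moved stays moved. The work goes in short steps, Python scripts to look and compute and a tool call to move; the robot and the scene stay as the last step left them, time stands still between calls to the robot, and variables do not carry over. Pictures are saved under pics/ and viewed, and the job is handed in when it is done.

Besides the shell and the picture viewer there is one more tool, called as name(argument=value, ...) on one line, values as JSON. move_arm: Moves the arm, as the interface text tells. Its arguments: {"type":"object","properties":{"steps":{"type":"array"},"force":{"type":"number"}},"required":["steps"]}

```bash
ls; mkdir -p pics
python3 - <<'E'
from cell import env, viewer, job
import cv2, numpy as np
o=env.get_obs()
for k in ["time_s","tool_pos","tool_rot","force","grip_width"]: print(k,o[k])
print(env.tip_reach)
for n in ["scene","top"]:
    c=viewer.read_camera(n); cv2.imwrite(f"pics/{n}0.png",c["img"][:,:,::-1])
    print(n,c["vfov"],c["cx"],c["cy"],np.array(c["extrinsics"]).round(4).tolist())
E
```

```text
pics
time_s 0.0
tool_pos [0.19805075 0.61847504 0.20907796]
tool_rot [-1.79891089e+02  4.46964436e-03  1.62248949e+02]
force [-0.65160607 -0.62107035  0.70464002]
grip_width 0.08677696054282223
0.025
scene 56.209731740889104 317.85430265803495 204.75756054716845 [[0.4647, 0.8855, 0.0079, -0.1869], [0.7611, -0.3948, -0.5146, -0.2976], [-0.4525, 0.2451, -0.8574, 1.3674], [0.0, 0.0, 0.0, 1.0]]
top 49.61948083261389 324.748252167978 202.54484159295225 [[-0.0121, -0.9999, 0.0105, -0.0109], [-0.9968, 0.0113, -0.0789, 0.4276], [0.0788, -0.0114, -0.9968, 1.2481], [0.0, 0.0, 0.0, 1.0]]
```

View pics/scene0.png

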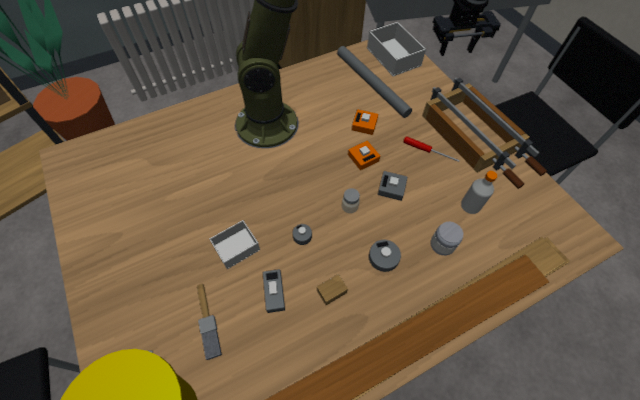

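View pics/top0.png

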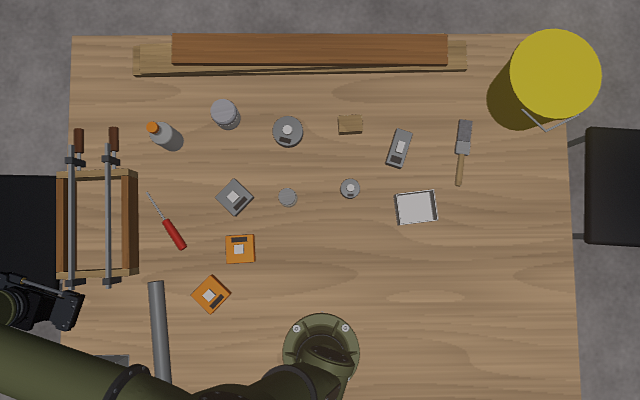

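```bash
cat > h.py <<'E'
import numpy as np, cv2
def ray(c,uv,z):
    f=200/np.tan(np.radians(c["vfov"])/2); E=np.array(c["extrinsics"])
    d=E[:3,:3].T@np.array([(uv[0]-c["cx"])/f,(uv[1]-c["cy"])/f,1]); o=-E[:3,:3].T@E[:3,3]
    return o+d*(z-o[2])/d[2]
def proj(c,p):
    f=200/np.tan(np.radians(c["vfov"])/2); E=np.array(c["extrinsics"])
    q=E[:3,:3]@np.array(p)+E[:3,3]; return np.array([c["cx"]+f*q[0]/q[2],c["cy"]+f*q[1]/q[2]])
E
python3 - <<'E'
from cell import viewer
from h import *
t=viewer.read_camera("top"); s=viewer.read_camera("scene")
est={}
for c,g,nm in [(t,dict(round=(287,129),square=(233,198),long=(401,147),small=(350,188)),"top"),(s,dict(round=(386,256),square=(394,182),long=(272,287),small=(302,230)),"scene")]:
    tiles=[]
    for k,(u,v) in g.items():
        im=c["img"][v-24:v+24,u-24:u+24]
        tiles.append(cv2.resize(im,(380,280) if 0 else (300,300),interpolation=cv2.INTER_NEAREST))
        m=(c["img"].min(2)>165)&(np.ptp(c["img"].astype(int),axis=2)<25)
        n,l,st,ce=cv2.connectedComponentsWithStats(m.astype(np.uint8))
        for i in range(1,n):
            if np.hypot(*(ce[i]-[u,v]))<14 and st[i,4]>8: print(nm,k,ce[i].round(1),st[i,4],ray(c,ce[i],.046).round(4))
    a=np.vstack([np.hstack(tiles[:2]),np.hstack(tiles[2:])]); cv2.imwrite(f"pics/z_{nm}.png",a[:,:,::-1])
E
```

```text
top round [286.5 129.1] 59 [0.6396 0.0924 0.046 ]
top square [232.5 196.1] 70 [0.4465 0.2475 0.046 ]
top long [400.1 146.3] 67 [ 0.5858 -0.2353  0.046 ]
top small [350.2 187.2] 38 [ 0.4684 -0.0889  0.046 ]
scene round [385.8 251. ] 46 [0.6415 0.0912 0.046 ]
scene square [393.9 180.3] 33 [0.4486 0.2473 0.046 ]
scene long [272.5 287.2] 64 [ 0.5897 -0.236   0.046 ]
scene small [301.7 229.7] 24 [ 0.4712 -0.0897  0.046 ]
```

View pics/z_top.png

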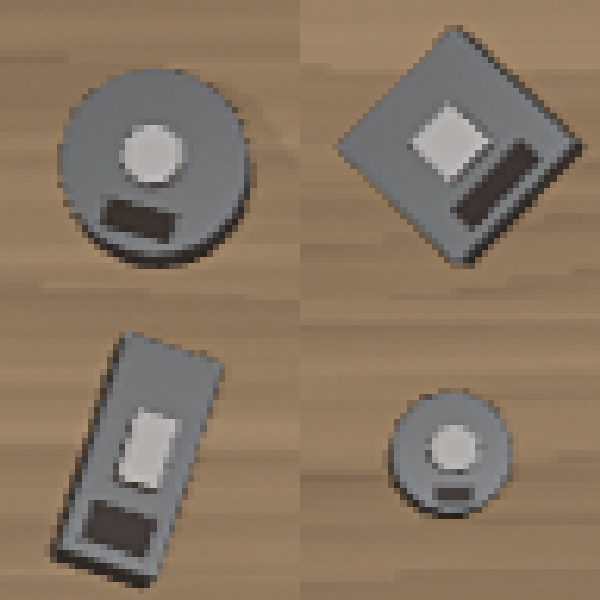

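View pics/z_scene.png

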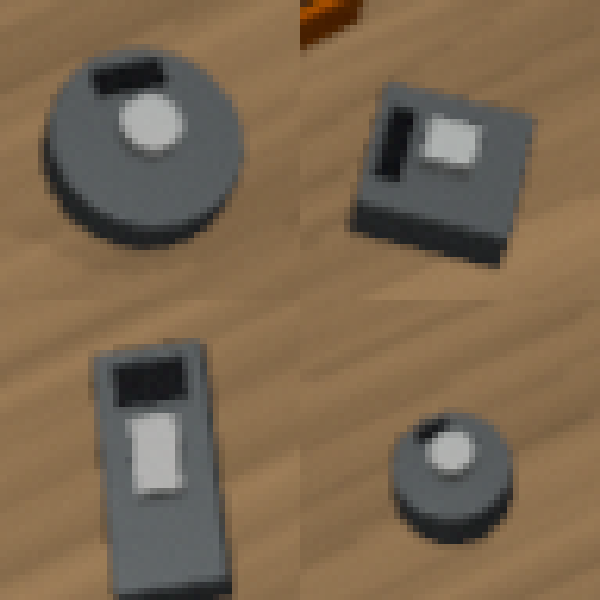

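```bash
cat >> h.py <<'E'
T=dict(round=(.6405,.092),square=(.4475,.2475),long=(.588,-.2355))
def go(k,tipz):
    from cell import env
    from scipy.spatial.transform import Rotation as R
    o=env.get_obs(); r=R.from_euler("xyz",o["tool_rot"],degrees=True)
    d=np.array([*T[k],tipz+.025])-o["tool_pos"]
    print(o["time_s"],"pos",o["tool_pos"].round(4),"tool cm",(r.inv().apply(d)*100).round(2),"force",o["force"].round(2), "level rotvec",(r.inv()*R.from_euler("xyz",[180,0,o["tool_rot"][2]],degrees=True)).as_rotvec().round(4))
E
python3 -c "
from h import *
go('round',.2)"
```

```text
0.2 pos [0.1981 0.6187 0.2095] tool cm [-58.19 -36.68  -1.51] force [0.18 1.39 0.19] level rotvec [-0.0012  0.0001 -0.    ]
```

move_arm(steps=[[0, 0, 0, -2, 0, 0, 0], [0, 0, 0, -2, 0, 0, 0], [0, -1.5, -0.9, 0, 0, 0, 0], [0, -2.9, -1.83, 0, 0, 0, 0], [0, -2.9, -1.83, 0, 0, 0, 0]], force=20)

```text
time_s: 0.62
tool_pos: [0.2535, 0.5529, 0.2497]
tool_rot: [-180.0, -0.0, 162.4]
force: [0.1, 0.3, -0.2]
grip_width: 0.0614
```

move_arm(steps=[[0, -2.9, -1.83, 0, 0, 0, 0], [0, -2.9, -1.83, 0, 0, 0, 0], [0, -2.9, -1.83, 0, 0, 0, 0], [0, -2.9, -1.83, 0, 0, 0, 0], [0, -2.9, -1.83, 0, 0, 0, 0]])

```text
time_s: 1.03
tool_pos: [0.3651, 0.4197, 0.2497]
tool_rot: [-180.0, 0.0, 162.2]
force: [0.5, 0.0, 0.1]
grip_width: 0.0281
```

move_arm(steps=[[0, -2.9, -1.83, 0, 0, 0, 0], [0, -2.9, -1.83, 0, 0, 0, 0], [0, -2.9, -1.83, 0, 0, 0, 0], [0, -2.9, -1.83, 0, 0, 0, 0], [0, -2.9, -1.83, 0, 0, 0, 0]])

```text
time_s: 1.45
tool_pos: [0.475, 0.2884, 0.2498]
tool_rot: [-180.0, -0.0, 162.2]
force: [0.2, 0.5, -0.3]
grip_width: 0.0015
```

move_arm(steps=[[0, -2.9, -1.83, 0, 0, 0, 0], [0, -2.9, -1.83, 0, 0, 0, 0], [0, -2.9, -1.83, 0, 0, 0, 0], [0, -1.5, -0.9, 0, 0, 0, 0], [0, 0, 0, 0, 0, 0, 0]])

```text
time_s: 1.87
tool_pos: [0.5546, 0.192, 0.2496]
tool_rot: [-179.9, 0.1, 161.7]
force: [-0.2, -0.8, -0.3]
grip_width: 0.0006
```

```bash
python3 -c "
from h import *
go('round',.052)"
```

```text
1.8667 pos [0.5546 0.192  0.2496] tool cm [-11.26  -6.76  17.3 ] force [-0.23 -0.76 -0.25] level rotvec [-0.0026  0.002  -0.    ]
```

move_arm(steps=[[0, -2.5, -1.5, 0, 0, 0, 0], [0, -2.9, -1.75, 1, 0, 0, 0], [0, -2.9, -1.75, 2, 0, 0, 0], [0, -2.9, -1.75, 3, 0, 0, 0], [0, 0, 0, 3, 0, 0, 0]])

```text
time_s: 2.28
tool_pos: [0.6398, 0.0943, 0.1623]
tool_rot: [-179.9, 0.3, 161.8]
force: [-0.1, -1.0, -0.0]
grip_width: 0.0007
```

```bash
python3 -c "
from h import *
go('round',.052)"
```

```text
2.2833 pos [0.6398 0.0943 0.1623] tool cm [-0.09 -0.18  8.54] force [-0.13 -1.01 -0.03] level rotvec [-0.0025  0.0059 -0.    ]
```

move_arm(steps=[[0, -0.1, -0.2, 2.5, 0, 0, 0], [0, 0, 0, 2.5, 0, 0, 0], [0, 0, 0, 2, 0, 0, 0], [0, 0, 0, 0.8, 0, 0, 0], [0, 0, 0, 0, 0, 0, 0]])

```text
time_s: 2.7
tool_pos: [0.6342, 0.1003, 0.0818]
tool_rot: [-179.9, -0.3, 162.3]
force: [-0.4, 0.2, 0.5]
grip_width: 0.0005
```

```bash
python3 -c "
from h import *
from cell import viewer
go('round',.0385)
for n in ['wrist','scene']:
    c=viewer.read_camera(n); im=c['img']
    if n=='scene': im=cv2.resize(im[190:310,300:480],None,fx=3,fy=3)
    cv2.imwrite('pics/r1_%s.png'%n,im[:,:,::-1])"
```

```text
2.7 pos [0.6342 0.1003 0.0818] tool cm [-0.86 -0.6   1.83] force [-0.37  0.24  0.5 ] level rotvec [-0.0023 -0.0045  0.    ]
```

View pics/r1_wrist.png

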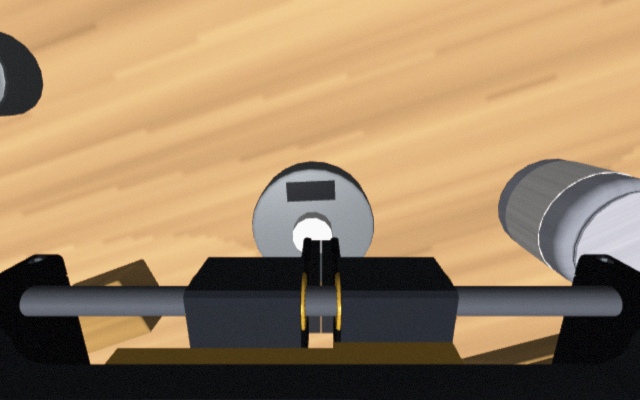

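View pics/r1_scene.png

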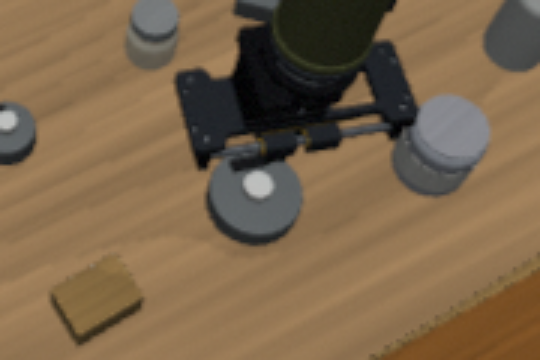

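move_arm(steps=[[0, -0.86, -0.6, 0, 0, 0, 0], [0, 0, 0, 0, 0, 0, 0], [0, 0, 0, 0.3, 0, 0, 0], [0, 0, 0, 0, 0, 0, 0]])

```text
time_s: 3.13
tool_pos: [0.6433, 0.0915, 0.0819]
tool_rot: [180.0, 0.0, 162.2]
force: [0.2, 0.7, 0.9]
grip_width: 0.0002
```

```bash
python3 -c "
from h import *
from cell import viewer
go('round',.0385)
for n in ['wrist','scene']:
    c=viewer.read_camera(n); im=c['img']
    im=cv2.resize(im[190:310,300:480] if n=='scene' else im[140:280,230:410],None,fx=3,fy=3)
    cv2.imwrite('pics/r2_%s.png'%n,im[:,:,::-1])
go('round',.0385)"
```

```text
3.1333 pos [0.6433 0.0915 0.0819] tool cm [ 0.28 -0.03  1.84] force [0.17 0.7  0.87] level rotvec [0.0005 0.0006 0.    ]
3.2333 pos [0.6429 0.0919 0.0817] tool cm [ 0.23 -0.07  1.82] force [-0.37  0.38  0.19] level rotvec [ 0.0003 -0.     -0.    ]
```

View pics/r2_wrist.png

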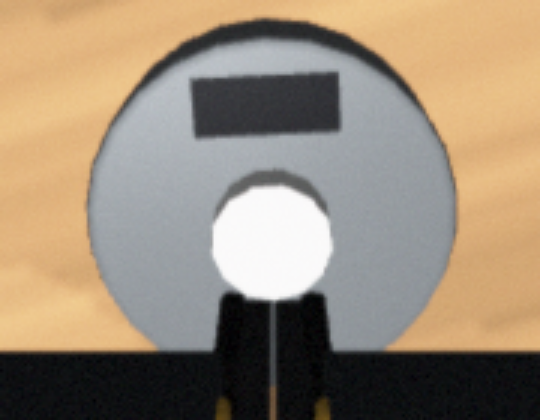

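View pics/r2_scene.png

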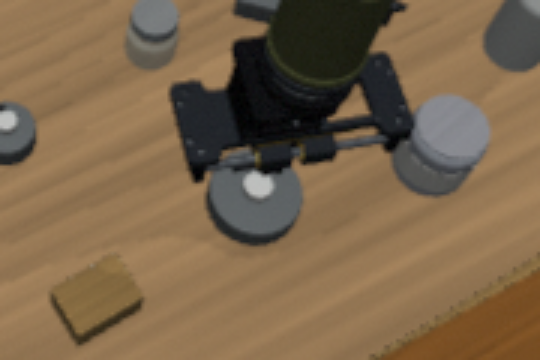

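```bash
cat >> h.py <<'E'
def wristkey(k,guess=None,z=.046,save=None,zrange=120):
    from cell import env,viewer
    from scipy.spatial.transform import Rotation as R
    o=env.get_obs(); c=viewer.read_camera("wrist"); M=np.array(c["mount"])
    W=np.eye(4); W[:3,:3]=R.from_euler("xyz",o["tool_rot"],degrees=True).as_matrix(); W[:3,3]=o["tool_pos"]
    c["extrinsics"]=np.linalg.inv(W@M)
    p=proj(c,[*T[k],z]); tip=proj(c,W[:3,:3]@[0,0,.025]+W[:3,3])
    print("pred key px",p.round(1),"tip px",tip.round(1))
    m=(c["img"].min(2)>215)&(np.ptp(c["img"].astype(int),axis=2)<25)
    n,l,st,ce=cv2.connectedComponentsWithStats(m.astype(np.uint8))
    for i in range(1,n):
        if st[i,4]>100 and np.hypot(*(ce[i]-p))<80: print("blob",ce[i].round(1),st[i],"->",ray(c,ce[i],z).round(4))
    if save: cv2.imwrite(save,c["img"][:,:,::-1])
E
python3 -c "
from h import *
go('round',.0385); wristkey('round')"
```

```text
3.2333 pos [0.6429 0.0919 0.0817] tool cm [ 0.23 -0.07  1.82] force [-0.37  0.38  0.19] level rotvec [ 0.0003 -0.     -0.    ]
pred key px [321.  218.9] tip px [322. 228.]
blob [319.6 221.3] [ 300  203   40   37 1164] -> [0.6419 0.0906 0.046 ]
```

move_arm(steps=[[0, 0.1, 0, 0.5, 0, 0, 0], [0, 0, 0, 0.2, 0, 0, 0], [0, 0, 0, 0, 0, 0, 0]])

```text
time_s: 3.53
tool_pos: [0.6412, 0.0923, 0.0736]
tool_rot: [-180.0, -0.1, 162.3]
force: [0.2, -0.9, 0.0]
grip_width: 0.0002
```

move_arm(steps=[[0, 0, 0, 0.15, 0, 0, 0], [0, 0, 0, 0.15, 0, 0, 0], [0, 0, 0, 0, 0, 0, 0]])

```text
time_s: 3.78
tool_pos: [0.6418, 0.092, 0.0712]
tool_rot: [-180.0, -0.0, 162.3]
force: [-0.4, -0.1, -0.6]
grip_width: 0.0005
```

move_arm(steps=[[0, 0, 0, 0.1, 0, 0, 0], [0, 0, 0, 0.1, 0, 0, 0], [0, 0, 0, 0, 0, 0, 0]])

```text
time_s: 4.03
tool_pos: [0.6419, 0.0921, 0.0694]
tool_rot: [-180.0, -0.0, 162.3]
force: [0.3, -0.4, -0.5]
grip_width: 0.0002
```

move_arm(steps=[[0, 0, 0, 0.1, 0, 0, 0], [0, 0, 0, 0.1, 0, 0, 0], [0, 0, 0, 0, 0, 0, 0]])

```text
time_s: 4.28
tool_pos: [0.6418, 0.0921, 0.0673]
tool_rot: [-180.0, -0.0, 162.3]
force: [-0.5, -0.8, 0.5]
grip_width: 0.0006
```

move_arm(steps=[[0, 0, 0, 0.1, 0, 0, 0], [0, 0, 0, 0.1, 0, 0, 0]])

```text
time_s: 4.45
tool_pos: [0.6421, 0.0921, 0.0656]
tool_rot: [180.0, 0.0, 162.3]
force: [0.3, -0.5, -0.7]
grip_width: 0.0006
```

```bash
python3 -c "
from h import *
from cell import env
go('round',.0385); wristkey('round',save='pics/r3.png'); o=env.get_obs(); print(o['force'],o['wrist_torque'])
im=cv2.imread('pics/r3.png')[140:280,230:410]; cv2.imwrite('pics/r3b.png',cv2.resize(im,None,fx=3,fy=3))"
```

```text
4.45 pos [0.6421 0.0921 0.0656] tool cm [ 0.15 -0.06  0.21] force [ 0.32 -0.54 -0.72] level rotvec [0.0002 0.0002 0.    ]
pred key px [321.1 229. ] tip px [322. 228.]
blob [319.6 226.9] [299 213  43  30 944] -> [0.6388 0.0915 0.046 ]
[-0.324422    0.35608947 -0.5412983 ] [-0.01425464  0.00374695 -0.00172109]
```

View pics/r3b.png

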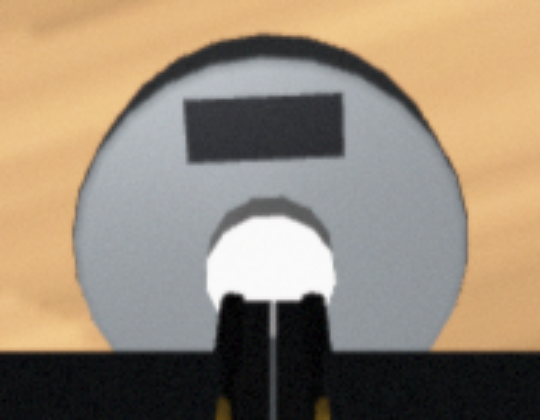

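move_arm(steps=[[0, 0, 0, 0.1, 0, 0, 0], [0, 0, 0, 0, 0, 0, 0]])

```text
time_s: 4.67
tool_pos: [0.6418, 0.0921, 0.0643]
tool_rot: [-180.0, -0.0, 162.3]
force: [0.5, -0.0, 0.6]
grip_width: 0.0006
```

move_arm(steps=[[0, 0, 0, 0.1, 0, 0, 0]])

```text
time_s: 4.75
tool_pos: [0.6421, 0.0921, 0.0637]
tool_rot: [180.0, 0.0, 162.3]
force: [-0.6, -0.1, 0.5]
grip_width: 0.0006
```

move_arm(steps=[[0, 0, 0, 0.1, 0, 0, 0], [0, 0, 0, 0, 0, 0, 0]])

```text
time_s: 4.92
tool_pos: [0.6418, 0.0921, 0.0623]
tool_rot: [-180.0, -0.0, 162.3]
force: [-0.4, -0.3, -0.3]
grip_width: 0.0005
```

```bash
python3 -c "
from h import *
from cell import env,viewer
go('round',.0385); wristkey('round',save='pics/r4.png')
im=cv2.imread('pics/r4.png')[140:280,230:410]; a=cv2.resize(im,None,fx=3,fy=3)
c=viewer.read_camera('scene'); b=cv2.resize(c['img'][225:285,360:420][:,:,::-1],(420,420),interpolation=cv2.INTER_NEAREST)
cv2.imwrite('pics/r4b.png',a);cv2.imwrite('pics/r4s.png',b)"
```

```text
4.9167 pos [0.6418 0.0921 0.0623] tool cm [ 0.12 -0.05 -0.12] force [-0.42 -0.29 -0.28] level rotvec [-0.0001 -0.0003  0.    ]
pred key px [321.3 231.4] tip px [322. 228.]
blob [319.7 228.2] [299 215  43  30 882] -> [0.6381 0.0917 0.046 ]
```

View pics/r4b.png

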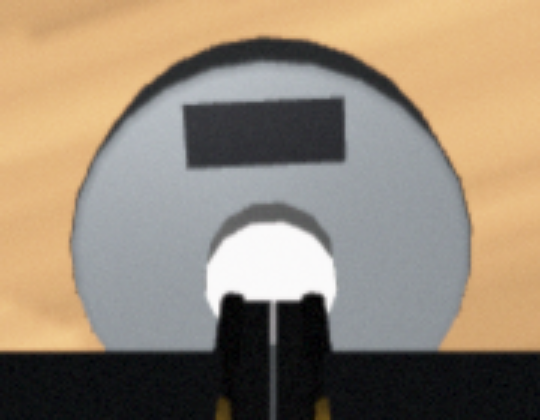

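View pics/r4s.png

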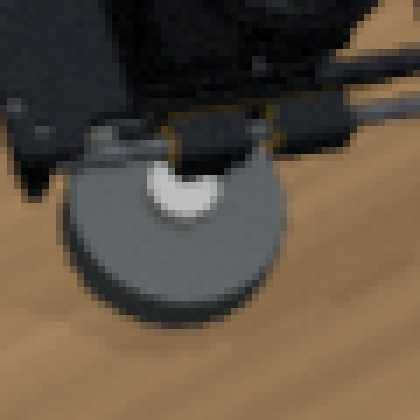

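```bash
python3 -c "
from h import *
from cell import env,viewer
c=viewer.read_camera('wrist'); M=np.array(c['mount']); print(M.round(4).tolist(),c['vfov'],c['cx'],c['cy'], 200/np.tan(np.radians(c['vfov'])/2))
c['extrinsics']=np.linalg.inv(M)
for x in (-.0095,0,.0095):
  for y in (-.015,0,.015):
    for z in (0,.015,.02,.025): print(x,y,z,proj(c,[x,y,z]).round(1))
"
```

```text
[[0.0003, -0.9545, -0.2983, 0.0816], [1.0, -0.0, 0.0011, -0.0012], [-0.001, -0.2983, 0.9545, -0.1756], [0.0, 0.0, 0.0, 1.0]] 62.18606150211872 320.50948027905235 200.23158334481238 331.6349866217047
-0.0095 -0.015 0 [296.7 259.1]
-0.0095 -0.015 0.015 [298.3 248. ]
-0.0095 -0.015 0.02 [298.8 244.6]
-0.0095 -0.015 0.025 [299.2 241.4]
-0.0095 0 0 [322.2 259.1]
-0.0095 0 0.015 [322.1 248. ]
-0.0095 0 0.02 [322.  244.6]
-0.0095 0 0.025 [322.  241.3]
-0.0095 0.015 0 [347.8 259.1]
-0.0095 0.015 0.015 [345.9 248. ]
-0.0095 0.015 0.02 [345.3 244.6]
-0.0095 0.015 0.025 [344.7 241.3]
0 -0.015 0 [296.3 244.3]
0 -0.015 0.015 [298. 234.]
0 -0.015 0.02 [298.5 230.9]
0 -0.015 0.025 [299. 228.]
0 0 0 [322.3 244.3]
0 0 0.015 [322.1 234. ]
0 0 0.02 [322.1 230.9]
0 0 0.025 [322. 228.]
0 0.015 0 [348.2 244.3]
0 0.015 0.015 [346.2 234. ]
0 0.015 0.02 [345.6 230.9]
0 0.015 0.025 [345.1 228. ]
0.0095 -0.015 0 [296. 229.]
0.0095 -0.015 0.015 [297.7 219.7]
0.0095 -0.015 0.02 [298.2 216.9]
0.0095 -0.015 0.025 [298.7 214.2]
0.0095 0 0 [322.3 229. ]
0.0095 0 0.015 [322.1 219.7]
0.0095 0 0.02 [322.1 216.9]
0.0095 0 0.025 [322.  214.2]
0.0095 0.015 0 [348.6 229. ]
0.0095 0.015 0.015 [346.6 219.7]
0.0095 0.015 0.02 [346.  216.9]
0.0095 0.015 0.025 [345.4 214.2]
```

```bash
cat >> h.py <<'E'
def wcam():
    from cell import env,viewer
    from scipy.spatial.transform import Rotation as R
    o=env.get_obs(); c=viewer.read_camera("wrist"); M=np.array(c["mount"])
    W=np.eye(4); W[:3,:3]=R.from_euler("xyz",o["tool_rot"],degrees=True).as_matrix(); W[:3,3]=o["tool_pos"]
    c["extrinsics"]=np.linalg.inv(W@M); c["W"]=W; return c
E
python3 -c "
from h import *
c=wcam(); ax=c['W'][:3,0]
for z in (.032,.036,.041,.046):
   p=np.array([*T['round'],z]); print(z,proj(c,p+ax*.014).round(1), proj(c,p).round(1), proj(c,p-ax*.045).round(1),proj(c,p+ax*.045).round(1))
print(c['W'][:3,3])
"
```

```text
0.032 [321.2 202.8] [321.2 222.9] [321.1 282.4] [321.2 155.6]
0.036 [321.2 204.7] [321.2 225.1] [321.1 285.5] [321.2 156.7]
0.041 [321.2 207.2] [321.2 228. ] [321.1 289.5] [321.3 158.2]
0.046 [321.3 209.8] [321.2 231. ] [321.2 293.7] [321.3 159.7]
[0.64198143 0.09209306 0.06254469]
```

move_arm(steps=[[0, 0, 0, 0.1, 0, 0, 0]])

```text
time_s: 5.2
tool_pos: [0.6422, 0.0921, 0.0618]
tool_rot: [180.0, 0.0, 162.3]
force: [0.7, -0.8, -0.1]
grip_width: 0.0004
```

move_arm(steps=[[0, 0, 0, 0.1, 0, 0, 0]])

```text
time_s: 5.28
tool_pos: [0.6421, 0.0921, 0.0606]
tool_rot: [180.0, 0.0, 162.3]
force: [0.6, -0.4, 0.2]
grip_width: 0.0
```

```bash
python3 -c "
from h import *
go('round',.0385); c=wcam(); f=c['img'][:,:,::-1]; cv2.imwrite('pics/r5.png',cv2.resize(f[140:280,230:410],None,fx=3,fy=3))"
```

```text
5.2833 pos [0.6421 0.0921 0.0606] tool cm [ 0.15 -0.06 -0.29] force [ 0.56 -0.36  0.19] level rotvec [0.0003 0.0003 0.    ]
```

View pics/r5.png

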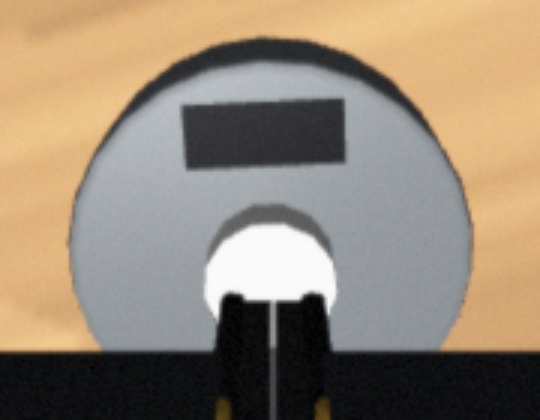

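move_arm(steps=[[0, 0, 0, 0.1, 0, 0, 0], [0, 0, 0, 0.1, 0, 0, 0]])

```text
time_s: 5.5
tool_pos: [0.642, 0.0921, 0.0585]
tool_rot: [180.0, 0.0, 162.2]
force: [0.8, 0.3, -0.1]
grip_width: 0.0005
```

move_arm(steps=[[0, 0, 0, 0.1, 0, 0, 0]])

```text
time_s: 5.58
tool_pos: [0.6419, 0.0921, 0.0574]
tool_rot: [180.0, -0.0, 162.2]
force: [-0.1, 0.2, -0.6]
grip_width: 0.0003
```

move_arm(steps=[[0, 0, 0, 0.1, 0, 0, 0]])

```text
time_s: 5.67
tool_pos: [0.642, 0.0921, 0.0564]
tool_rot: [180.0, -0.0, 162.2]
force: [0.3, -0.3, -0.2]
grip_width: 0.0004
```

```bash
python3 -c "
from h import *
from cell import env,viewer
o=env.get_obs(); p=o['tool_pos']
c=wcam(); f=c['img'][:,:,::-1]; cv2.imwrite('pics/r6.png',cv2.resize(f[140:280,230:410],None,fx=3,fy=3))
for n in ('scene','top'):
  c=viewer.read_camera(n); t=proj(c,p-[0,0,.025]); b=proj(c,p+[0,0,.045]); print(n,t,b)
  u,v=t.astype(int); im=c['img'][v-40:v+40,u-40:u+40][:,:,::-1]
  im=cv2.resize(im,(560,560),interpolation=cv2.INTER_CUBIC)
  q=((t-[u-40,v-40]+.5)*7).astype(int); q2=((b-[u-40,v-40]+.5)*7).astype(int)
  im=im.copy(); cv2.circle(im,tuple(map(int,q)),4,(0,0,255),1); cv2.circle(im,tuple(map(int,q2)),4,(0,255,0),1)
  cv2.imwrite('pics/r6_%s.png'%n,im)"
```

```text
scene [385.28889852 253.12070238] [389.48989082 242.66530302]
top [287.02073348 129.51347459] [285.08522301 123.25666527]
```

View pics/r6_scene.png

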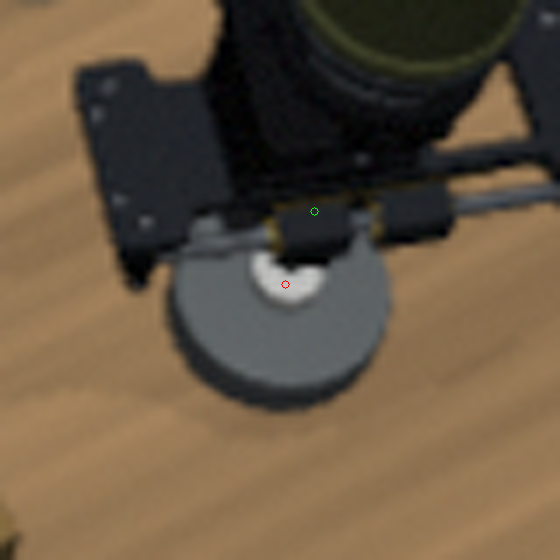

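View pics/r6.png

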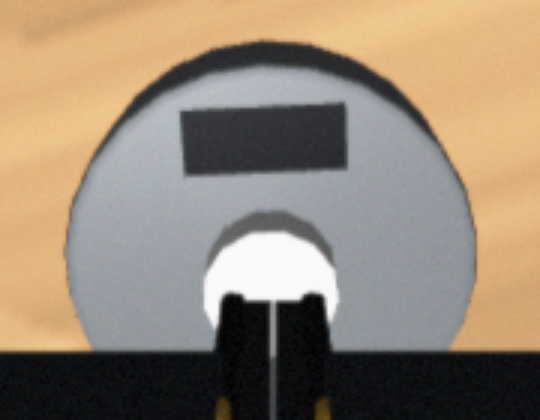

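move_arm(steps=[[0, 0, 0, 0.1, 0, 0, 0], [0, 0, 0, 0.1, 0, 0, 0]])

```text
time_s: 5.98
tool_pos: [0.6421, 0.0921, 0.0546]
tool_rot: [180.0, 0.0, 162.2]
force: [-0.7, 0.2, 0.2]
grip_width: 0.0006
```

move_arm(steps=[[0, 0, 0, 0.1, 0, 0, 0]])

```text
time_s: 6.07
tool_pos: [0.642, 0.0921, 0.0535]
tool_rot: [180.0, 0.0, 162.3]
force: [0.1, 0.6, 0.5]
grip_width: 0.0003
```

move_arm(steps=[[0, 0, 0, 0.1, 0, 0, 0]])

```text
time_s: 6.15
tool_pos: [0.642, 0.0921, 0.0525]
tool_rot: [180.0, 0.0, 162.3]
force: [0.1, -1.2, -0.6]
grip_width: 0.0005
```

move_arm(steps=[[0, 0, 0, 0.1, 0, 0, 0]])

```text
time_s: 6.23
tool_pos: [0.642, 0.0921, 0.0514]
tool_rot: [180.0, -0.0, 162.2]
force: [0.3, 0.4, 0.1]
grip_width: 0.0005
```

move_arm(steps=[[0, 0, 0, 0.1, 0, 0, 0]])

```text
time_s: 6.32
tool_pos: [0.642, 0.0921, 0.0504]
tool_rot: [180.0, 0.0, 162.3]
force: [0.2, -0.2, 0.5]
grip_width: 0.0004
```

move_arm(steps=[[0, 0, 0, 0.1, 0, 0, 0]])

```text
time_s: 6.4
tool_pos: [0.642, 0.0921, 0.0495]
tool_rot: [180.0, 0.0, 162.3]
force: [-0.2, -0.7, 1.2]
grip_width: 0.0006
```

move_arm(steps=[[0, 0, 0, 0.1, 0, 0, 0]])

```text
time_s: 6.48
tool_pos: [0.642, 0.0921, 0.0484]
tool_rot: [180.0, 0.0, 162.3]
force: [-1.3, 0.2, 0.1]
grip_width: 0.0007
```

```bash
python3 -c "
from h import *
from cell import env,viewer
c=wcam(); f=c['img'][:,:,::-1]; a=cv2.resize(f[140:280,230:410],None,fx=2.2,fy=2.2)
c=viewer.read_camera('scene'); b=cv2.resize(c['img'][225:285,350:428][:,:,::-1],(400,308),interpolation=cv2.INTER_CUBIC)
cv2.imwrite('pics/r7.png',np.hstack([a,b])); print(env.get_obs()['force'])"
```

```text
[0.64474191 0.49467005 0.41254433]
```

View pics/r7.png

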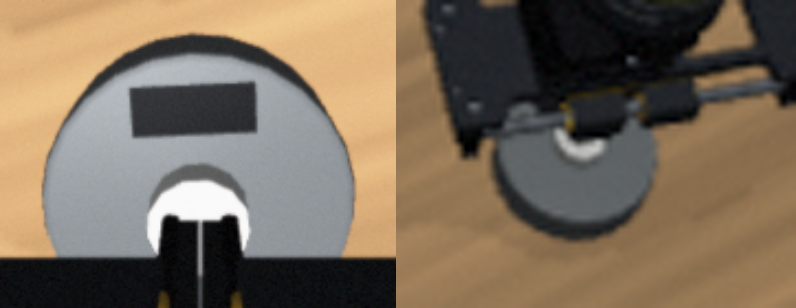

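move_arm(steps=[[0, 0, 0, 0.1, 0, 0, 0]])

```text
time_s: 6.67
tool_pos: [0.6421, 0.0921, 0.0477]
tool_rot: [180.0, 0.0, 162.2]
force: [-0.4, 0.5, 0.2]
grip_width: 0.0005
```

move_arm(steps=[[0, 0, 0, 0.1, 0, 0, 0]])

```text
time_s: 6.75
tool_pos: [0.6421, 0.0921, 0.0466]
tool_rot: [180.0, 0.0, 162.2]
force: [-0.1, 0.2, -0.4]
grip_width: 0.0006
```

move_arm(steps=[[0, 0, 0, 0.1, 0, 0, 0]])

```text
time_s: 6.83
tool_pos: [0.642, 0.0921, 0.0455]
tool_rot: [180.0, 0.0, 162.3]
force: [-1.0, -0.4, -0.1]
grip_width: 0.0003
```

move_arm(steps=[[0, 0, 0, 0.1, 0, 0, 0]])

```text
time_s: 6.92
tool_pos: [0.642, 0.0921, 0.0445]
tool_rot: [180.0, 0.0, 162.2]
force: [-0.4, 1.0, 0.3]
grip_width: 0.0006
```

```bash
python3 -c "
from h import *
from cell import env,viewer
c=wcam(); f=c['img'][:,:,::-1]; cv2.imwrite('pics/r8w.png',f)
c=viewer.read_camera('scene'); b=cv2.resize(c['img'][215:285,350:430][:,:,::-1],(640,560),interpolation=cv2.INTER_CUBIC)
cv2.imwrite('pics/r8.png',b); print(env.get_obs()['force'])"
```

```text
[ 0.77637158 -0.14972537  0.53751073]
```

View pics/r8.png

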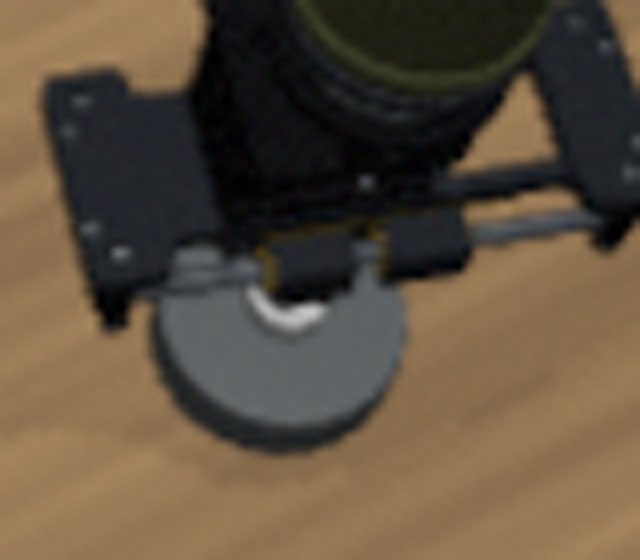

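View pics/r8w.png

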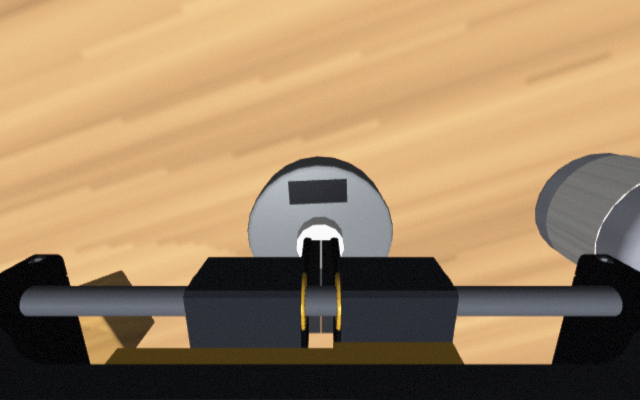

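```bash
python3 -c "
from h import *
from cell import viewer
c=wcam(); s=viewer.read_camera('scene')
for z in (.03,.04,.05,.06,.07,.08): print(z,'w',ray(c,(321,239),z).round(4),'s',ray(s,(387.5,252.2),z).round(4))
print(c['W'][:3,3], proj(s,[.642,.092,.0445]))
"
```

```text
0.03 w [0.6445 0.0905 0.03  ] s [0.6421 0.0998 0.03  ]
0.04 w [0.6402 0.0918 0.04  ] s [0.645  0.0959 0.04  ]
0.05 w [0.636  0.0932 0.05  ] s [0.6479 0.092  0.05  ]
0.06 w [0.6317 0.0945 0.06  ] s [0.6508 0.0881 0.06  ]
0.07 w [0.6275 0.0958 0.07  ] s [0.6538 0.0842 0.07  ]
0.08 w [0.6232 0.0972 0.08  ] s [0.6567 0.0803 0.08  ]
[0.64179265 0.09207399 0.04428631] [386.02266095 251.28248028]
```

```bash
python3 -c "
from h import *
from cell import viewer
c=wcam(); s=viewer.read_camera('top'); W=c['W']; cv2.imwrite('pics/t9.png',cv2.resize(s['img'][80:240,190:480],None,fx=2.7,fy=2.7)[:,:,::-1])
for n,px,z in [('tin top',(223,110),.085),('offcut',(350,123),.038),('jar for square',(287,196),.07)]:
  p=ray(s,px,z); print(n,p.round(3),'tool',(np.linalg.inv(W)@[*p,1])[:3].round(3))
"
```

```text
tin top [0.686 0.267 0.085] tool [ 0.012  0.18  -0.041]
offcut [ 0.658 -0.092  0.038] tool [-0.071 -0.171  0.006]
jar for square [0.443 0.09  0.07 ] tool [ 0.189 -0.062 -0.025]
```

View pics/t9.png

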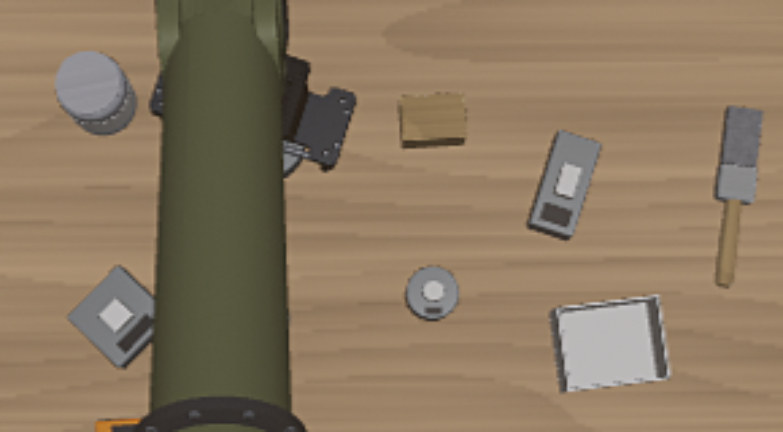

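move_arm(steps=[[0, 0, 0, 0.1, 0, 0, 0]])

```text
time_s: 7.3
tool_pos: [0.6422, 0.0921, 0.0438]
tool_rot: [180.0, 0.0, 162.3]
force: [-0.5, 1.4, -0.4]
grip_width: 0.0002
```

move_arm(steps=[[0, 0, 0, 0.1, 0, 0, 0]])

```text
time_s: 7.38
tool_pos: [0.6421, 0.0921, 0.0426]
tool_rot: [180.0, 0.0, 162.3]
force: [1.4, -0.3, 0.3]
grip_width: 0.0005
```

move_arm(steps=[[0, 0, 0, 0.1, 0, 0, 0]])

```text
time_s: 7.47
tool_pos: [0.642, 0.0921, 0.0415]
tool_rot: [180.0, 0.0, 162.3]
force: [-0.1, 0.3, 0.8]
grip_width: 0.0004
```

move_arm(steps=[[0, 0, 0, 0.1, 0, 0, 0]])

```text
time_s: 7.55
tool_pos: [0.642, 0.0921, 0.0404]
tool_rot: [180.0, 0.0, 162.2]
force: [-0.1, -0.2, -0.4]
grip_width: 0.0007
```

move_arm(steps=[[0, 0, 0, 0.1, 0, 0, 0]])

```text
time_s: 7.63
tool_pos: [0.6419, 0.0921, 0.0394]
tool_rot: [-180.0, -0.0, 162.2]
force: [-0.6, -0.5, -0.2]
grip_width: 0.0003
```

move_arm(steps=[[0, 0, 0, 0.1, 0, 0, 0]])

```text
time_s: 7.72
tool_pos: [0.642, 0.0921, 0.0384]
tool_rot: [180.0, -0.0, 162.3]
force: [0.3, -0.8, 0.2]
grip_width: 0.0006
```

```bash
python3 -c "
from h import *
from cell import env,viewer
c=wcam(); f=c['img'][:,:,::-1]; a=cv2.resize(f[140:280,230:410],None,fx=2.2,fy=2.2)
c=viewer.read_camera('scene'); b=cv2.resize(c['img'][225:285,350:428][:,:,::-1],(400,308),interpolation=cv2.INTER_CUBIC)
cv2.imwrite('pics/r10.png',np.hstack([a,b])); print(env.get_obs()['force'])"
```

```text
[ 1.11269331 -0.68168243 -0.28160536]
```

View pics/r10.png

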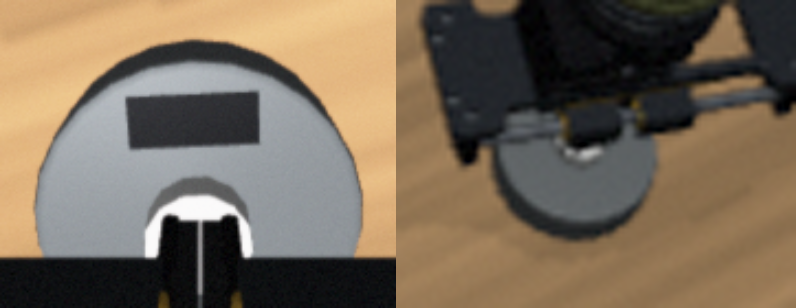

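move_arm(steps=[[0, 0, 0, 0.1, 0, 0, 0]])

```text
time_s: 7.9
tool_pos: [0.6421, 0.0921, 0.0377]
tool_rot: [180.0, 0.0, 162.2]
force: [-0.2, 0.4, 0.3]
grip_width: 0.0002
```

move_arm(steps=[[0, 0, 0, 0.1, 0, 0, 0]])

```text
time_s: 7.98
tool_pos: [0.6421, 0.0921, 0.0366]
tool_rot: [180.0, 0.0, 162.3]
force: [0.9, 0.1, -0.1]
grip_width: 0.0005
```

move_arm(steps=[[0, 0, 0, 0.1, 0, 0, 0]])

```text
time_s: 8.07
tool_pos: [0.642, 0.0921, 0.0355]
tool_rot: [180.0, 0.0, 162.3]
force: [0.0, 0.7, 0.4]
grip_width: 0.0003
```

move_arm(steps=[[0, 0, 0, 0.1, 0, 0, 0]])

```text
time_s: 8.15
tool_pos: [0.642, 0.0921, 0.0345]
tool_rot: [180.0, 0.0, 162.3]
force: [-0.2, 1.1, -0.2]
grip_width: 0.0006
```

```bash
cat >> h.py <<'E'
def pic(fn,u=389,v=255):
    from cell import env,viewer
    c=wcam(); f=c['img'][:,:,::-1]; a=cv2.resize(f[140:280,230:410],None,fx=2.2,fy=2.2)
    c=viewer.read_camera('scene'); b=cv2.resize(c['img'][v-30:v+30,u-39:u+39][:,:,::-1],(400,308),interpolation=cv2.INTER_CUBIC)
    cv2.imwrite(fn,np.hstack([a,b])); o=env.get_obs(); print(o['force'],o['tool_pos'])
E
python3 -c "
from h import *
pic('pics/r11.png')"
```

```text
[-0.2720869  -0.10218608  0.06939201] [0.64178884 0.09206879 0.03427379]
```

View pics/r11.png

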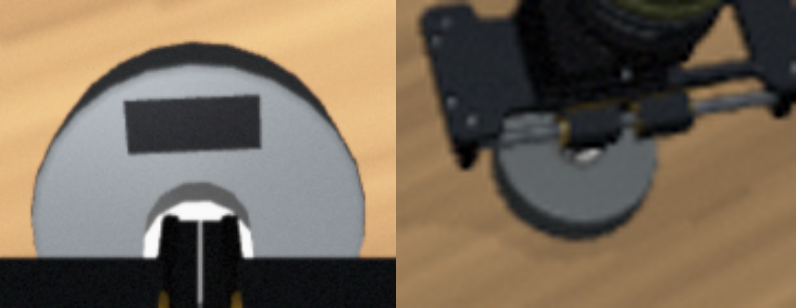

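```bash
python3 -c "
from h import *
from cell import viewer
c=wcam(); s=viewer.read_camera('scene')
b=cv2.resize(s['img'][235:275,365:415][:,:,::-1],(800,600)[:2] if 0 else (750,600),interpolation=cv2.INTER_NEAREST); cv2.imwrite('pics/r12.png',b)
for z in (.03,.04,.05,.06): print(z,'w',ray(c,(321,238.5),z).round(4))
p=np.array([.642,.092,0])
for z in (.03,.035,.04,.045,.05,.06): print(z, proj(s,p+[0.006,0,z]).round(1),((proj(s,p+[0.006,0,z])-[365,235]+.5)*15).round())
"
```

```text
0.03 w [0.6399 0.0919 0.03  ]
0.04 w [0.6357 0.0932 0.04  ]
0.05 w [0.6314 0.0946 0.05  ]
0.06 w [0.6272 0.0959 0.06  ]
0.03 [386.3 255.1] [328. 308.]
0.035 [386.6 254.4] [332. 298.]
0.04 [386.9 253.7] [336. 287.]
0.045 [387.2 252.9] [341. 277.]
0.05 [387.5 252.2] [345. 266.]
0.06 [388.1 250.8] [354. 244.]
```

View pics/r12.png

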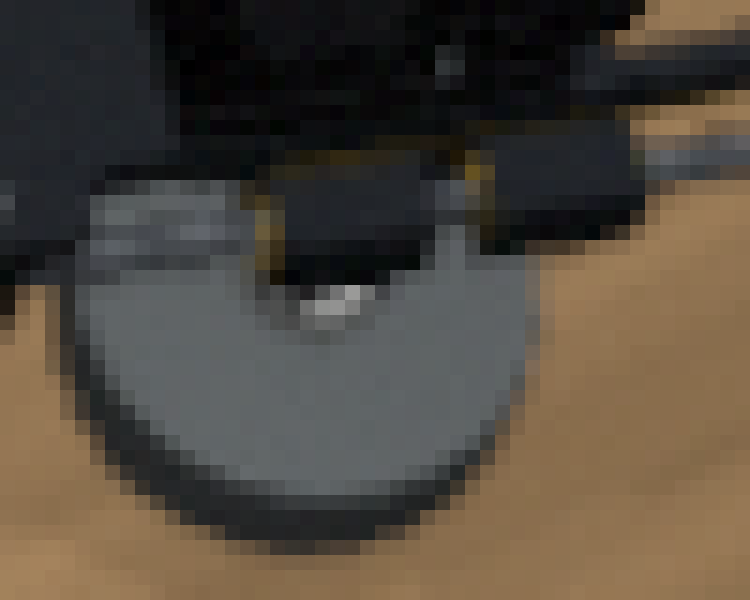

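move_arm(steps=[[0, 0, 0, 0.1, 0, 0, 0]])

```text
time_s: 8.43
tool_pos: [0.6422, 0.0921, 0.0339]
tool_rot: [180.0, 0.0, 162.2]
force: [-0.3, 0.6, 3.5]
grip_width: 0.0003
```

move_arm(steps=[[0, 0, 0, 0.1, 0, 0, 0]])

```text
time_s: 8.52
tool_pos: [0.6422, 0.0921, 0.0332]
tool_rot: [180.0, 0.0, 162.2]
force: [-2.2, 0.4, 4.3]
grip_width: 0.0007
```

move_arm(steps=[[0, 0, 0, 0.1, 0, 0, 0]])

```text
time_s: 8.6
tool_pos: [0.6422, 0.0921, 0.0322]
tool_rot: [180.0, 0.0, 162.3]
force: [-1.4, -0.3, 4.1]
grip_width: 0.0005
```

move_arm(steps=[[0, 0, 0, 0.1, 0, 0, 0]])

```text
time_s: 8.68
tool_pos: [0.6422, 0.0921, 0.0311]
tool_rot: [180.0, 0.0, 162.3]
force: [-1.5, 0.5, 4.8]
grip_width: 0.0003
```

```bash
python3 -c "
from h import *
pic('pics/r13.png')"
```

```text
[-0.43085091 -0.68792013  3.75226091] [0.64219931 0.09214716 0.03079613]
```

View pics/r13.png

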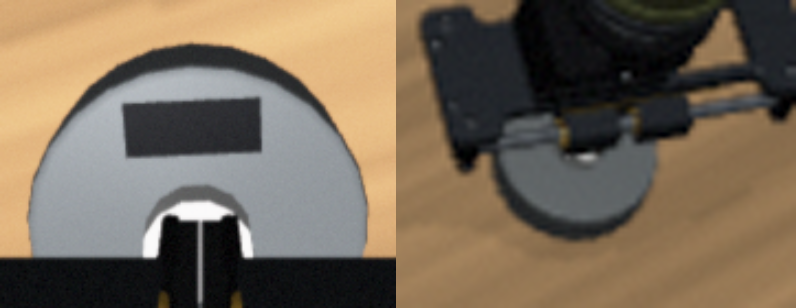

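move_arm(steps=[[0, 0, 0, 0.1, 0, 0, 0]])

```text
time_s: 8.87
tool_pos: [0.6422, 0.0921, 0.03]
tool_rot: [180.0, 0.0, 162.2]
force: [-1.8, -0.4, 4.7]
grip_width: 0.0006
```

move_arm(steps=[[0, 0, 0, 0.1, 0, 0, 0]])

```text
time_s: 8.95
tool_pos: [0.6422, 0.0921, 0.0288]
tool_rot: [180.0, 0.0, 162.3]
force: [-1.5, -0.6, 5.3]
grip_width: 0.0005
```

move_arm(steps=[[0, 0, 0, 0.1, 0, 0, 0]])

```text
time_s: 9.03
tool_pos: [0.6422, 0.0921, 0.0277]
tool_rot: [180.0, 0.0, 162.3]
force: [-1.4, -0.5, 5.4]
grip_width: 0.0002
```

move_arm(steps=[[0, 0, 0, 0.1, 0, 0, 0], [0, 0, 0, 0, 0, 0, 0]])

```text
time_s: 9.2
tool_pos: [0.6422, 0.0921, 0.0266]
tool_rot: [180.0, 0.0, 162.3]
force: [-1.4, -0.3, 4.0]
grip_width: 0.0004
```

```bash
python3 -c "
from h import *
pic('pics/r14.png')"
```

```text
[-1.17455871  0.33410468  4.64412192] [0.642186   0.09211867 0.02662636]
```

View pics/r14.png

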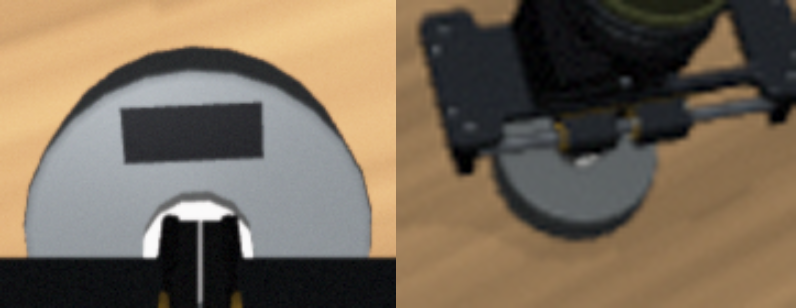

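move_arm(steps=[[0, 0, 0, -0.5, 0, 0, 0], [0, 0, 0, -2, 0, 0, 0], [0, 0, 0, -3, 0, 0, 0], [0, 0, 0, -3, 0, 0, 0], [0, 0, 0, -3, 0, 0, 0]])

```text
time_s: 9.72
tool_pos: [0.6414, 0.0919, 0.1421]
tool_rot: [-180.0, -0.1, 162.2]
force: [1.2, 0.8, -0.5]
grip_width: 0.0004
```

```bash
python3 -c "
from h import *
go('square',.115)"
```

```text
9.7167 pos [0.6414 0.0919 0.1421] tool cm [23.21  8.9   0.22] force [ 1.16  0.81 -0.55] level rotvec [-0.0008 -0.001   0.    ]
```

move_arm(steps=[[0, 1.3, 0.5, 0, 0, 0, 0], [0, 2.3, 0.88, 0, 0, 0, 0], [0, 2.3, 0.88, 0, 0, 0, 0], [0, 2.3, 0.88, 0, 0, 0, 0], [0, 2.3, 0.88, 0, 0, 0, 0]])

```text
time_s: 10.13
tool_pos: [0.5531, 0.1629, 0.1411]
tool_rot: [-180.0, -0.0, 162.2]
force: [-0.3, 1.1, 0.3]
grip_width: 0.0002
```

move_arm(steps=[[0, 2.3, 0.88, 0, 0, 0, 0], [0, 2.3, 0.88, 0, 0, 0, 0], [0, 2.3, 0.88, 0, 0, 0, 0], [0, 2.3, 0.88, 0, 0, 0, 0], [0, 1.3, 0.5, 0, 0, 0, 0]])

```text
time_s: 10.55
tool_pos: [0.4638, 0.2348, 0.1411]
tool_rot: [180.0, -0.1, 162.4]
force: [0.4, 0.0, -0.8]
grip_width: 0.0005
```

```bash
python3 -c "
from h import *
go('square',.025)"
```

```text
10.55 pos [0.4638 0.2348 0.1411] tool cm [1.93 0.72 9.12] force [ 0.39  0.04 -0.76] level rotvec [ 0.0002 -0.0016 -0.    ]
```

move_arm(steps=[[0, 1.9, 0.7, 1, 0, 0, 0], [0, 0, 0, 2, 0, 0, 0], [0, 0, 0, 2, 0, 0, 0], [0, 0, 0, 1.5, 0, 0, 0], [0, 0, 0, 0, 0, 0, 0]])

```text
time_s: 10.97
tool_pos: [0.4479, 0.2437, 0.0732]
tool_rot: [-179.7, -0.2, 162.3]
force: [-1.1, 0.0, 0.2]
grip_width: 0.0005
```

```bash
python3 -c "
from h import *
go('square',.009); wristkey('square',save='pics/s1.png')"
```

```text
10.9667 pos [0.4479 0.2437 0.0732] tool cm [0.14 0.36 3.92] force [-1.13  0.04  0.24] level rotvec [-0.005  -0.0037  0.    ]
pred key px [327.5 224.6] tip px [322. 228.]
blob [326.4 223.7] [ 302  203   51   40 1217] -> [0.4467 0.247  0.046 ]
```

View pics/s1.png

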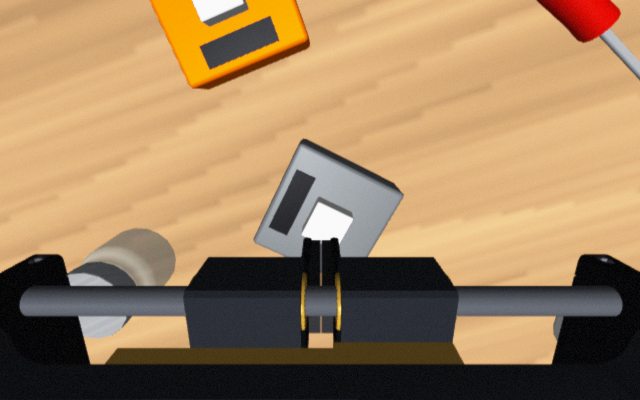

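move_arm(steps=[[0, 0.1, 0.35, 0.8, 0, 0, 0], [0, 0, 0, 1, 0, 0, 0], [0, 0, 0, 0.8, 0, 0, 0], [0, 0, 0, 0.2, 0, 0, 0], [0, 0, 0, 0, 0, 0, 0]])

```text
time_s: 11.43
tool_pos: [0.4501, 0.2483, 0.0477]
tool_rot: [-179.9, -0.1, 162.2]
force: [0.1, 0.3, 0.1]
grip_width: 0.0006
```

```bash
python3 -c "
from h import *
go('square',.009); wristkey('square'); pic('pics/s2.png',394,182)"
```

```text
11.4333 pos [0.4501 0.2483 0.0477] tool cm [ 0.22 -0.16  1.37] force [0.13 0.29 0.08] level rotvec [-0.0013 -0.0009  0.    ]
pred key px [319.5 239.5] tip px [322. 228.]
blob [316.8 233. ] [290 215  58  41 919] -> [0.4431 0.2473 0.046 ]
[-0.66165287  0.28011509  0.42187737] [0.45098071 0.2488757  0.04887872]
```

View pics/s2.png

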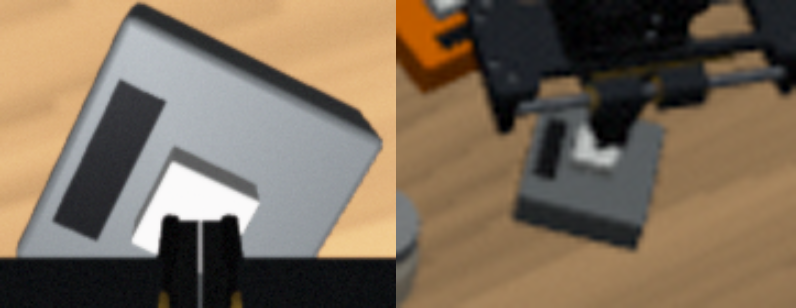

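move_arm(steps=[[0, 0.25, -0.2, 0.3, 0, 0, 0], [0, 0, 0, 0.4, 0, 0, 0], [0, 0, 0, 0.4, 0, 0, 0], [0, 0, 0, 0, 0, 0, 0]])

```text
time_s: 11.92
tool_pos: [0.447, 0.2472, 0.0366]
tool_rot: [-179.9, -0.0, 162.3]
force: [-0.9, -0.4, -0.1]
grip_width: 0.0003
```

move_arm(steps=[[0, 0, 0, 0.1, 0, 0, 0]])

```text
time_s: 12.0
tool_pos: [0.4475, 0.2476, 0.0363]
tool_rot: [-180.0, -0.0, 162.2]
force: [-0.2, 0.5, 0.6]
grip_width: 0.0003
```

move_arm(steps=[[0, 0, 0, 0.1, 0, 0, 0]])

```text
time_s: 12.08
tool_pos: [0.4477, 0.2476, 0.0355]
tool_rot: [180.0, 0.0, 162.2]
force: [1.5, 0.0, -0.7]
grip_width: 0.0003
```

move_arm(steps=[[0, 0, 0, 0.1, 0, 0, 0]])

```text
time_s: 12.17
tool_pos: [0.4478, 0.2477, 0.0346]
tool_rot: [180.0, 0.0, 162.3]
force: [0.4, -0.5, 0.3]
grip_width: 0.0001
```

Contact is expected at about 0.034 TCP; then press about 7 mm.

move_arm(steps=[[0, 0, 0, 0.1, 0, 0, 0], [0, 0, 0, 0.1, 0, 0, 0]])

```text
time_s: 12.33
tool_pos: [0.4478, 0.2478, 0.0329]
tool_rot: [180.0, 0.0, 162.3]
force: [-1.0, -0.5, 4.4]
grip_width: 0.0003
```

move_arm(steps=[[0, 0, 0, 0.1, 0, 0, 0], [0, 0, 0, 0.1, 0, 0, 0]])

```text
time_s: 12.5
tool_pos: [0.4478, 0.2477, 0.0309]
tool_rot: [180.0, 0.0, 162.2]
force: [-2.1, -0.7, 4.2]
grip_width: 0.0004
```

move_arm(steps=[[0, 0, 0, 0.1, 0, 0, 0], [0, 0, 0, 0.1, 0, 0, 0]])

```text
time_s: 12.67
tool_pos: [0.4478, 0.2477, 0.0287]
tool_rot: [180.0, 0.0, 162.2]
force: [-2.2, -0.6, 4.9]
grip_width: 0.0007
```

move_arm(steps=[[0, 0, 0, 0.1, 0, 0, 0], [0, 0, 0, 0, 0, 0, 0]])

```text
time_s: 12.83
tool_pos: [0.4478, 0.2477, 0.0276]
tool_rot: [180.0, 0.0, 162.2]
force: [-1.4, 0.2, 3.6]
grip_width: 0.0002
```

```bash
python3 -c "
from h import *
pic('pics/s3.png',394,182)"
```

```text
[-0.67487008 -0.85905453  3.97439471] [0.44777856 0.24770542 0.02753046]
```

View pics/s3.png

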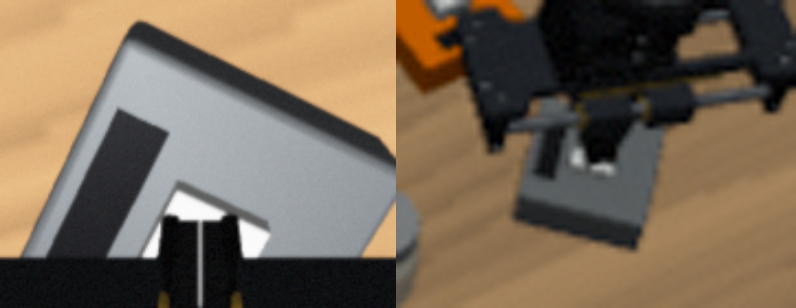

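Pressed about 6.5 mm; one more mm for margin, then lift.

move_arm(steps=[[0, 0, 0, 0.1, 0, 0, 0], [0, 0, 0, 0, 0, 0, 0]])

```text
time_s: 13.1
tool_pos: [0.4478, 0.2477, 0.0266]
tool_rot: [180.0, 0.0, 162.3]
force: [-0.6, -1.1, 3.4]
grip_width: 0.0001
```

move_arm(steps=[[0, 0, 0, -0.5, 0, 0, 0], [0, 0, 0, -2, 0, 0, 0], [0, 0, 0, -3, 0, 0, 0], [0, 0, 0, -3.5, 0, 0, 0], [0, 0, 0, -3.5, 0, 0, 0]])

```text
time_s: 13.52
tool_pos: [0.447, 0.2471, 0.1522]
tool_rot: [-179.9, -0.0, 162.2]
force: [0.5, 0.9, -0.2]
grip_width: 0.0005
```

```bash
python3 -c "
from h import *
go('long',.115)
from cell import viewer
c=viewer.read_camera('scene'); cv2.imwrite('pics/s4.png',np.hstack([cv2.resize(c['img'][v-30:v+30,u-39:u+39][:,:,::-1],(400,308),interpolation=cv2.INTER_NEAREST) for u,v in((394,182),(385,252))]))"
```

```text
13.5167 pos [0.447  0.2471 0.1522] tool cm [-28.15 -41.66   1.26] force [ 0.48  0.91 -0.25] level rotvec [-0.0014 -0.0008  0.    ]
```

View pics/s4.png

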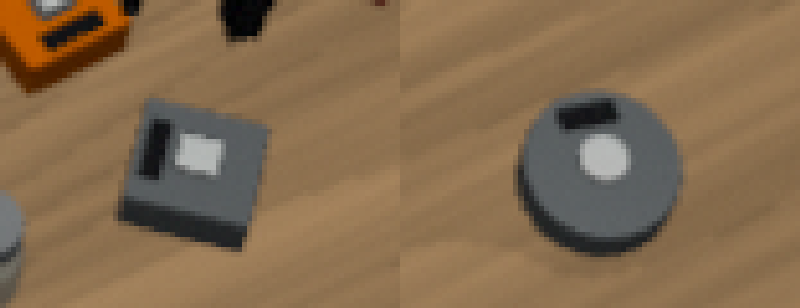

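move_arm(steps=[[0, -0.9, -1.3, 0, 0, 0, 0], [0, -1.76, -2.6, 0, 0, 0, 0], [0, -1.76, -2.6, 0, 0, 0, 0], [0, -1.76, -2.6, 0, 0, 0, 0], [0, -1.76, -2.6, 0, 0, 0, 0]])

```text
time_s: 13.98
tool_pos: [0.4877, 0.1107, 0.1513]
tool_rot: [180.0, 0.0, 162.3]
force: [0.1, 0.2, 0.0]
grip_width: 0.0004
```

move_arm(steps=[[0, -1.76, -2.6, 0, 0, 0, 0], [0, -1.76, -2.6, 0, 0, 0, 0], [0, -1.76, -2.6, 0, 0, 0, 0], [0, -1.76, -2.6, 0, 0, 0, 0], [0, -1.76, -2.6, 0, 0, 0, 0]])

```text
time_s: 14.4
tool_pos: [0.5319, -0.0401, 0.1513]
tool_rot: [180.0, 0.0, 162.3]
force: [0.2, 0.7, 0.2]
grip_width: 0.0006
```

move_arm(steps=[[0, -1.76, -2.6, 0, 0, 0, 0], [0, -1.76, -2.6, 0, 0, 0, 0], [0, -1.76, -2.6, 0, 0, 0, 0], [0, -0.9, -1.3, 0, 0, 0, 0], [0, 0, 0, 0, 0, 0, 0]])

```text
time_s: 14.82
tool_pos: [0.5627, -0.1496, 0.1512]
tool_rot: [-179.8, 0.1, 161.9]
force: [-1.0, 0.2, 0.0]
grip_width: 0.0004
```

```bash
python3 -c "
from h import *
go('long',.025)"
```

```text
14.8167 pos [ 0.5627 -0.1496  0.1512] tool cm [-5.06 -7.34 10.15] force [-1.02  0.16  0.02] level rotvec [-0.0032  0.0013 -0.    ]
```

move_arm(steps=[[0, -1.3, -1.9, 0, 0, 0, 0], [0, -1.7, -2.4, 0, 0, 0, 0], [0, -1.4, -2.1, 0, 0, 0, 0], [0, -0.6, -0.9, 1, 0, 0, 0], [0, 0, 0, 2, 0, 0, 0]])

```text
time_s: 15.23
tool_pos: [0.5896, -0.2323, 0.1228]
tool_rot: [-179.9, 0.3, 162.1]
force: [-0.1, -0.5, 0.6]
grip_width: 0.0006
```

move_arm(steps=[[0, 0, 0, 2, 0, 0, 0], [0, 0, 0, 1, 0, 0, 0], [0, 0, 0, 1, 0, 0, 0], [0, 0, 0, 0, 0, 0, 0]])

```text
time_s: 15.57
tool_pos: [0.5869, -0.227, 0.079]
tool_rot: [180.0, -0.2, 162.3]
force: [0.2, -0.7, -0.7]
grip_width: 0.0004
```

```bash
python3 -c "
from h import *
go('long',.011); wristkey('long',save='pics/l1.png')"
```

```text
15.5667 pos [ 0.5869 -0.227   0.079 ] tool cm [-0.38 -0.78  4.3 ] force [ 0.24 -0.66 -0.67] level rotvec [ 0.0005 -0.0041 -0.    ]
pred key px [310.5 228.6] tip px [322. 228.]
blob [308.  225.3] [ 295  207   30   46 1005] -> [ 0.5852 -0.2363  0.046 ]
```

View pics/l1.png

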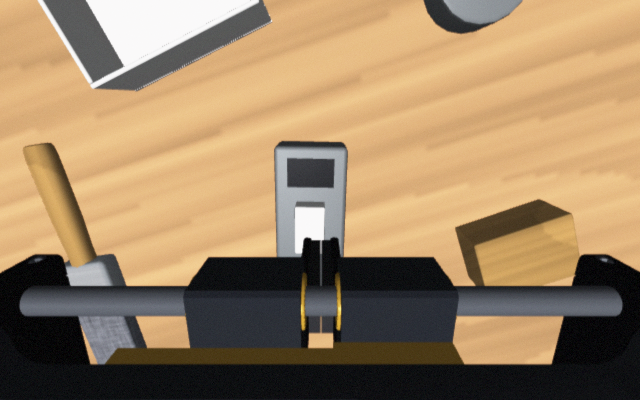

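move_arm(steps=[[0, -0.3, -0.8, 0.8, 0, 0, 0], [0, 0, 0, 1.2, 0, 0, 0], [0, 0, 0, 1, 0, 0, 0], [0, 0, 0, 0.4, 0, 0, 0], [0, 0, 0, 0, 0, 0, 0]])

```text
time_s: 16.03
tool_pos: [0.5876, -0.2369, 0.0457]
tool_rot: [180.0, -0.2, 162.2]
force: [0.7, 0.2, -0.2]
grip_width: 0.0005
```

```bash
python3 -c "
from h import *
go('long',.011); pic('pics/l2.png',272,287); go('long',.011)"
```

```text
16.0333 pos [ 0.5876 -0.2369  0.0457] tool cm [-0.    0.14  0.97] force [ 0.71  0.19 -0.2 ] level rotvec [ 0.0001 -0.0029 -0.    ]
[-0.3768803   0.90964033  0.09188929] [ 0.5886132  -0.23729765  0.04729837]
16.1333 pos [ 0.5886 -0.2373  0.0473] tool cm [0.11 0.15 1.13] force [-0.38  0.91  0.09] level rotvec [ 0.0001 -0.0004 -0.    ]
```

View pics/l2.png

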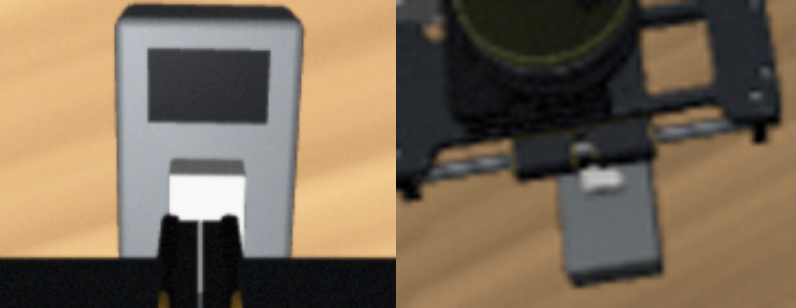

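move_arm(steps=[[0, 0.1, 0.15, 0.3, 0, 0, 0], [0, 0, 0, 0.4, 0, 0, 0], [0, 0, 0, 0.3, 0, 0, 0], [0, 0, 0, 0.1, 0, 0, 0], [0, 0, 0, 0, 0, 0, 0]])

```text
time_s: 16.55
tool_pos: [0.5879, -0.2355, 0.0361]
tool_rot: [180.0, -0.0, 162.3]
force: [-0.4, 0.5, 0.6]
grip_width: 0.0003
```

move_arm(steps=[[0, 0, 0, 0.1, 0, 0, 0]])

```text
time_s: 16.63
tool_pos: [0.5883, -0.2358, 0.0357]
tool_rot: [-180.0, 0.0, 162.2]
force: [0.8, 0.2, 0.2]
grip_width: 0.0006
```

move_arm(steps=[[0, 0, 0, 0.1, 0, 0, 0]])

```text
time_s: 16.72
tool_pos: [0.5883, -0.2359, 0.0347]
tool_rot: [180.0, 0.0, 162.2]
force: [0.2, -0.2, 0.7]
grip_width: 0.0002
```

move_arm(steps=[[0, 0, 0, 0.1, 0, 0, 0]])

```text
time_s: 16.8
tool_pos: [0.5884, -0.2359, 0.0338]
tool_rot: [180.0, 0.0, 162.2]
force: [-2.4, 1.5, 3.4]
grip_width: 0.0002
```

move_arm(steps=[[0, 0, 0, 0.1, 0, 0, 0], [0, 0, 0, 0.1, 0, 0, 0]])

```text
time_s: 16.97
tool_pos: [0.5884, -0.2358, 0.0321]
tool_rot: [180.0, 0.0, 162.2]
force: [-1.0, -0.2, 4.7]
grip_width: 0.0004
```

move_arm(steps=[[0, 0, 0, 0.1, 0, 0, 0], [0, 0, 0, 0.1, 0, 0, 0]])

```text
time_s: 17.13
tool_pos: [0.5884, -0.2358, 0.0299]
tool_rot: [180.0, 0.0, 162.2]
force: [-1.0, 0.4, 4.8]
grip_width: 0.0007
```

move_arm(steps=[[0, 0, 0, 0.1, 0, 0, 0], [0, 0, 0, 0.1, 0, 0, 0]])

```text
time_s: 17.3
tool_pos: [0.5883, -0.2359, 0.0278]
tool_rot: [180.0, 0.0, 162.2]
force: [-1.0, -0.1, 5.5]
grip_width: 0.0008
```

move_arm(steps=[[0, 0, 0, 0.1, 0, 0, 0], [0, 0, 0, 0, 0, 0, 0]])

```text
time_s: 17.47
tool_pos: [0.5884, -0.2358, 0.0266]
tool_rot: [180.0, 0.0, 162.2]
force: [-0.8, 0.7, 3.8]
grip_width: 0.0004
```

```bash
python3 -c "
from h import *
pic('pics/l3.png',272,287)"
```

```text
[ 0.6190348  -0.0688436   4.10983015] [ 0.58835618 -0.23579201  0.02659602]
```

View pics/l3.png

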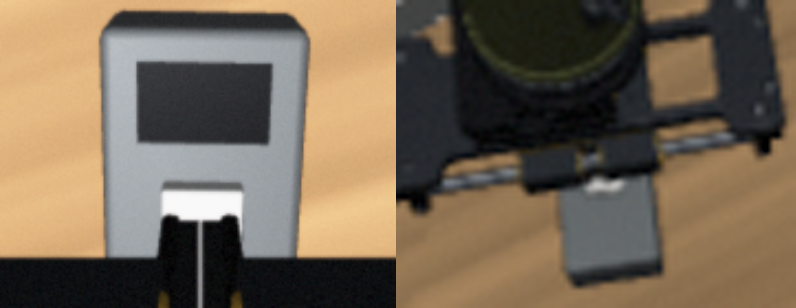

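Pressed about 7.4 mm. Lift and move clear toward the robot's free area for the check.

move_arm(steps=[[0, 0, 0, -0.5, 0, 0, 0], [0, 0, 0, -2, 0, 0, 0], [0, 0, 0, -3.5, 0, 0, 0], [0, 0, 0, -4, 0, 0, 0], [0, 0, 0, -4, 0, 0, 0]])

```text
time_s: 17.98
tool_pos: [0.5873, -0.2354, 0.1671]
tool_rot: [-180.0, -0.1, 162.2]
force: [1.2, 0.2, 0.3]
grip_width: 0.0002
```

move_arm(steps=[[0, 0, -1.5, -2, 0, 0, 0], [0, 0, -3, 0, 0, 0, 0], [0, 0, -3, 0, 0, 0, 0], [0, 0, -3, 0, 0, 0, 0], [0, 0, -3, 0, 0, 0, 0]])

```text
time_s: 18.4
tool_pos: [0.5467, -0.3652, 0.1865]
tool_rot: [180.0, 0.0, 162.3]
force: [0.2, 0.1, 0.3]
grip_width: 0.0005
```

move_arm(steps=[[0, 0, -3, 0, 0, 0, 0], [0, 0, -1.5, 0, 0, 0, 0], [0, 0, 0, 0, 0, 0, 0], [0, 0, 0, 0, 0, 0, 0], [0, 0, 0, 0, 0, 0, 0]])

```text
time_s: 18.82
tool_pos: [0.5342, -0.4056, 0.1861]
tool_rot: [179.9, -0.0, 162.3]
force: [0.7, 0.3, -0.1]
grip_width: 0.0003
```

Run:
```python
from cell import viewer,env
from h import *
print(env.get_obs()['tool_pos'],env.get_obs()['force'])
t=viewer.read_camera("top"); s=viewer.read_camera("scene")
for c,g,nm in [(t,dict(round=(287,129),square=(233,198),long=(401,147),small=(350,188)),"top"),(s,dict(round=(386,252),square=(394,182),long=(272,287),small=(302,230)),"scene")]:
    tiles=[]
    for k,(u,v) in g.items():
        tiles.append(cv2.resize(c["img"][v-24:v+24,u-24:u+24],(300,300),interpolation=cv2.INTER_NEAREST))
        m=(c["img"].min(2)>165)&(np.ptp(c["img"].astype(int),axis=2)<25)
        n,l,st,ce=cv2.connectedComponentsWithStats(m.astype(np.uint8))
        for i in range(1,n):
            if np.hypot(*(ce[i]-[u,v]))<14 and st[i,4]>8: print(nm,k,ce[i].round(1),st[i,4],ray(c,ce[i],.046).round(4),ray(c,ce[i],.039).round(4))
    cv2.imwrite(f"pics/f_{nm}.png",np.vstack([np.hstack(tiles[:2]),np.hstack(tiles[2:])])[:,:,::-1])
    cv2.imwrite(f"pics/F_{nm}.png",c["img"][:,:,::-1])
```

```text
[ 0.5341784  -0.40562903  0.18605231] [ 0.68988322  0.2928545  -0.14239803]
top round [287.  129.6] 61 [0.6381 0.091  0.046 ] [0.6399 0.0916 0.039 ]
top square [233.  196.4] 73 [0.4456 0.2461 0.046 ] [0.4463 0.2475 0.039 ]
top long [399.6 146.8] 69 [ 0.5845 -0.2338  0.046 ] [ 0.5859 -0.2351  0.039 ]
top small [350.1 187.1] 41 [ 0.4687 -0.0888  0.046 ] [ 0.4695 -0.0893  0.039 ]
scene round [385.1 252. ] 59 [0.6431 0.088  0.046 ] [0.641  0.0907 0.039 ]
scene square [393.3 181.4] 46 [0.4512 0.2432 0.046 ] [0.4478 0.247  0.039 ]
scene long [272.6 287.8] 80 [ 0.5913 -0.2365  0.046 ] [ 0.5888 -0.2362  0.039 ]
scene small [301.6 229.6] 30 [ 0.4708 -0.0898  0.046 ] [ 0.4675 -0.0884  0.039 ]
```

View pics/f_scene.png

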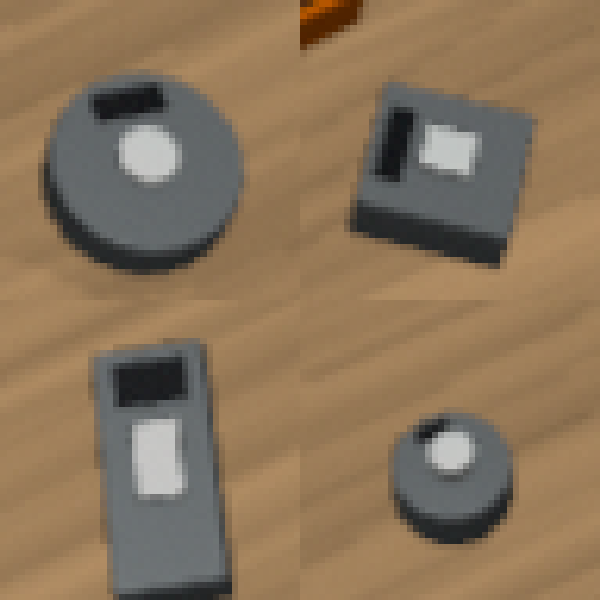

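View pics/F_top.png

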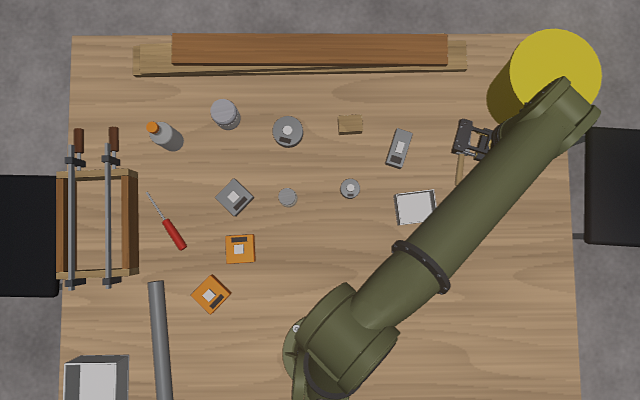

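move_arm(steps=[[0, 0, 1.5, 0, 0, 0, 0], [0, 0, 3, 0, 0, 0, 0], [0, 0, 3, 0, 0, 0, 0], [0, 0, 1.5, 0, 0, 0, 0], [0, 0, 0, 0, 0, 0, 0]])

```text
time_s: 19.33
tool_pos: [0.5644, -0.314, 0.1862]
tool_rot: [179.8, 0.0, 162.8]
force: [0.9, 0.1, 0.0]
grip_width: 0.0007
```

move_arm(steps=[[0, 0, 0, 0, 0, 0, 0], [0, 0, 0, 0, 0, 0, 0], [0, 0, 0, 0, 0, 0, 0]])

```text
time_s: 19.58
tool_pos: [0.5601, -0.3227, 0.1867]
tool_rot: [-180.0, 0.0, 162.2]
force: [-0.7, -0.2, 0.7]
grip_width: 0.0002
```

```bash
python3 -c "
from cell import job
print(job.sign_off())"
```

```text
the job is handed in; nothing more can be done
None
```

I pressed the big round, square and long timers' keys in that order with the closed fingertips, each about 7.5 mm in by arm travel. The highest force I read was about 5.5 N. The job was handed in at about 20 s with the arm clear of everything; it gave no verdict.

**Final camera check:** both the scene and top views fit those three keys standing at about 39 mm, against 46 mm when out. The small timer's key is unchanged, and I saw no timer or other item moved.

**One thing disagreed:** the fingertips touched the round key with the TCP at z = 0.034 m. That puts them about 12 mm behind the TCP, where the notes and `env.tip_reach` say 25 mm ahead. I found the contact point in 1 mm steps on the force reading, and it repeated on all three keys.

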